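# Third hand for a specimen-box side

## Robot

A 6-joint arm with a two-finger parallel gripper is mounted at the origin on the work surface. World frame = base frame: x ahead of the robot, y to its left, z up, the work surface at z = 0. Lengths are in m, angles in rad, forces in N, time in s.
With the tool pointing down it reaches from about 0.275 to 0.825 m from the base axis. Payload 4.9 kg.
Tool frame: the origin (TCP) lies at the very end of the fingers, on their centre line; the grasp point (between the pads) lies robot.grasp_offset behind it (robot.grasp_offset is the distance from the TCP to the grasp point, in m); z points along the fingers, y is the line along which they close (so a half turn about z gives the same grasp; the last joint's range is limited). The gripper opens to 85 mm and grips with 20 to 120 N. Pads are 22 mm wide; open, the fingers measure 114 mm over their backs; the gripper's body (76 mm by 85 mm) begins 54 mm behind the grasp point. The pads swing forward as they close: fully open they stand 13 mm farther back than shut.
Start: joints at [1.138, 0.326, -0.193, 1.052, 0, 1.437], TCP at [0.162, 0.526, 0.194] pointing down, gripper open.
Joint ranges: [-2.65, 2.65], [-0.97, 1.79], [-1.3, 1.35], [-1.93, 2.1], [-1.47, 1.37], [-3.14, 3.14]. Speed limits (rad/s): [2.57, 2.57, 3.14, 3.14, 3.14, 3.14].

## Interface

Orientations are given as a unit quaternion [w, x, y, z].
In Python, from station import robot gives the robot as it stands.
- The arm moves only by the tool step_arm, never from a script. Its argument "series" is a list of rows, each a list of 7 numbers: the shift along the tool's x, y, z in units of 40 mm (1.0 is 40 mm), then the turn, a rotation vector about the tool's x, y, z in units of 6 degrees (1.0 is 6 degrees), then the finger opening in mm, from 0 to 85.4. In form: [[tx, ty, tz, wx, wy, wz, hand], ...]. A call has exactly 5 rows; each row is the pose to reach, as a shift and turn from the pose commanded when the call began, along the tool's axes at that moment; what a row does not reach only later rows make up. A row lasts 1/12 s, in which the tool goes at most 41.7 mm and 7.16 degrees, less where a joint would pass 70% of its speed; a pose out of reach is approached as far as the arm can. A call with a gripper value outside its range is refused whole. The fingers move at their own pace and stop on an object; the grip force is fixed at half the most. Time passes only in rows, so rows that repeat a pose let the fingers close, or fill a call up. It gives the time, the measured TCP pose, the force, the opening and the grip force at its end, in the units of the state.
- robot.get_state(): the state, without advancing time (a new reading comes with each control period).
- robot.capture(name): name is "scene" or "top" or "wrist"; returns the picture (400x640x3 uint8, blue, green, red); there is no depth.
- robot.calibration(name): a dict with "fx", "fy", "cx", "cy" (pixels), "world_to_cam" (4x4, takes a point from world to camera coordinates). Camera axes: x right, y down, z forward; pixel columns grow to the right and rows downward; lengths in m; the calibration is good to about 2 mm. A picture is of the moment at which its call begins: read the wrist's pose just before it. calibration takes no time and is no camera call; for the wrist camera it gives the pose at the moment of the call.
- robot.hand_in(): hands the job in; it is judged then, once.
Trained networks look in the newest picture that a camera, given by its name, has taken for a name from the list of things; names that differ only in an ending like _2 or _b are one class to them, and where a whole thing is asked for, a point or a joint stands for the part that bears it (a point fixed in the world has none). Each returns a list of dicts, best first, with "score" (0 to 1); they miss things now and then, are a little off and sometimes report something else, mostly with a low value. They report only what shows in the picture. A call takes as long as a camera call. They do not tell look-alikes from the thing itself.
- robot.look_for(target, camera): "xyz" ([x, y, z] in m, in world coordinates, good to about 4 mm: the middle of the surface that is visible of it).
The state is a dict: "time_s": time; "joints": joint angles; "qvel": joint speeds; "joint_torque": joint torques, N m; "eef_pos": TCP position; "tool_rot": TCP orientation; "force": force on the tool from outside, world axes, zero at the start; "moment": the same for the moment, N m; "width": finger opening in m; "grasp_force": force on a finger pad.
Only numpy, scipy, OpenCV 4.12 (cv2) and the standard library are available. Lean on these libraries where they do the work, as an engineer would, in place of code of your own. Each camera call takes 0.05 s, during which the arm holds its last target. There are 200 camera calls.

## Task

Someone is about to screw a brass hook to the wooden side of an insect box and needs a third hand. Stand the small lidded jar that is in the way upright in the white tray and let go of it, setting it down gently; then bring the wooden box side, still standing on the plywood board, up to the sprung fence, flat against both pads and with its ends in line with the fence's ends, and press it there with a steady push of about 10 N, never as much as 20 N. Finish while still holding it pressed like that, and leave the pin box, the bottle and the screwdriver where they are.

Things in the scene. Friction and masses are not known exactly. Their poses are not given: they have to be found in the camera images.
- jig: Fixed plywood board on the desk, x = -130 to +175 mm, y = -110 to +110 mm, 18 mm thick, with the fence at its far end. Origin at desk level under the board (board top is z = +18 mm). Its +x is the direction in which the part is pressed into the fence. A fixed steel guide block (25 deep, 200 wide, top 48 mm above the desk) stands at x = +157 mm behind the fence.
- fence: Sprung aluminium fence, two pads side by side, axes as the jig's. Origin: midway between the pads, in the plane of their faces, at the height of the board's top; at rest at jig x = +60 mm, y = 0. It slides along its +x on springs, 1.0 N per mm in all (no preload or friction, 25 mm travel, well damped), both pads together: 10 N = its origin 10 mm farther along +x.
- fence_gap (a point): Centre of the gap between the fence pads, in the plane of their faces, 20 mm above the board top; moves with the fence. Pads: y = -85 to -35 and +35 to +85 mm, 20 to 58 mm above the desk, 45 mm deep. The 70 mm gap is open from above and to the front, 45 mm deep to a cross bar (top 44 mm above the desk), so a finger in front of the part fits in it.
- panel: Box side: a plain light wooden board 170 mm long (its y), 14 mm thick (its x), 70 mm tall (its z), 80 to 170 g, standing on its long edge on the plywood board about 140 mm in front of the fence pads, slightly turned. Origin: centre of its underside. At the end its +x face (or the other broad face) lies against the pads and its y centre is that of the fence.
- jar: Small lidded brown-glass specimen jar, upright, body 46 mm in diameter, 75 mm tall with its white lid, 100 to 200 g, standing on the plywood board between the box side and the fence. Origin: centre of its underside.
- tray: Shallow white enamel tray fixed on the desk at the left or the right, outside 150 mm (x) by 190 mm (y), walls 4 mm thick, rim 18 mm above the desk, inner floor 4 mm above the desk. Origin: centre of its underside.
- pinbox: Bystander: open wooden insect box with pinned insects, 150 x 190 mm, 50 mm tall, on the other side from the tray. Origin: centre of its underside.
- reagent: Bystander: white plastic bottle, 64 mm in diameter, 150 mm tall, on the desk to the far left. Origin: centre of its underside.
- driver: Bystander: screwdriver 180 mm long lying on the desk to the far right. Origin: about the middle of its length, on its underside.
Things that resemble listed ones, but are neither listed nor needed, are in the scene too. Of the things shaped like the tray, the white one is meant.

How it is judged:
On the way, in this order (a step that is already met when the one before it is completed fails the run):
1. the jar stands upright in the tray, released (x of jar in the frame of tray between -0.058 and 0.058 m and y of jar in the frame of tray between -0.078 and 0.078 m and z of jar in the frame of tray below 0.01 m and angle between jar's own z axis and vertical below 0.12 rad and contact force between the fingers and jar below 0.1 N and linear speed of jar below 0.03 m/s), for 0.2 s.
2. the box side, square to the fence and in line with its ends, is pressed against it with 6 to 15 N (contact force between panel and fence between 6 and 15 N and angle between the x axis of panel and the x axis of fence, either way round below 0.06 rad and angle between panel's own z axis and vertical below 0.1 rad and y of panel in the frame of fence between -0.012 and 0.012 m and z of panel in the frame of jig between 0.014 and 0.022 m and contact force between the fingers and panel above 3 N and linear speed of panel below 0.02 m/s and contact force between panel and jar below 0.1 N), for 0.5 s.
At the end, for the whole second after the job is handed in: Jar at rest on the tray floor, released, upright within 7 deg. Fingers press the box side on the fence with 6-15 N through the last second: upright (6 deg), square (3.4 deg), centred within 12 mm, underside within 4 mm of the board top, still, clear of the jar (all of step 1 and all of step 2); the arm keeps its last pose, push and grip.
It fails at once if the box side is pressed into the fence with 20 N or more (contact force between panel and fence above 20 N).
It fails at once if the jar is tipped over (angle between jar's own z axis and vertical above 0.6 rad).
It fails at once if the jar is dropped (contact force between the fingers and jar below 0.1 N and linear speed of jar above 0.5 m/s).
It fails at once if the pin box, the bottle or the screwdriver is shifted by more than 25 mm (distance of any of pinbox, reagent, driver from where it was at the start of the episode above 0.025 m).
It also fails if it takes over 58 s, if anything falls off the work surface, if the arm or the gripper's body presses on something with over 40 N, if the wrist force passes 120 N, or if a joint passes its speed limit or range.

## Working session

There is one attempt and no reset: what is moved stays moved. The work goes in short steps, Python scripts to look and compute and a tool call to move; the robot and the scene stay as the last step left them, time stands still between calls to the robot, and variables do not carry over. Pictures are saved under pics/ and viewed, at most 10 in all, crops included, and the job is handed in when it is done.

Besides the shell and the picture viewer there is one more tool, called after ">>>" by a JSON object that holds its "api" and its "payload", one argument or row to a line. step_arm: Moves the arm, as the interface text tells. Its arguments: {"type":"object","properties":{"series":{"type":"array"}},"required":["series"]}

```bash
mkdir -p pics; ls; python3 - <<'E'
from station import robot
import cv2,numpy as np
np.set_printoptions(precision=4,suppress=True)
s=robot.get_state();print({k:np.round(v,4) for k,v in s.items()},robot.grasp_offset)
a=robot.capture("scene");b=robot.capture("top")
cv2.imwrite("pics/scene.png",a);cv2.imwrite("pics/top.png",b)
for n in ["jig","fence","fence_gap","panel","jar","tray","pinbox","reagent","driver"]:
  for c in ["scene","top"]:
    print(n,c,[(np.round(d["xyz"],3).tolist(),round(d["score"],2)) for d in robot.look_for(n,c)][:4])
for c in["scene","top","wrist"]:print(robot.calibration(c))
E
```

```text
pics
{'time_s': np.float64(0.0), 'joints': array([ 1.1378,  0.327 , -0.1936,  1.052 ,  0.    ,  1.4366]), 'qvel': array([ 0.0001,  0.0004,  0.0013,  0.0026,  0.0005, -0.0008]), 'joint_torque': array([  0.0003, -44.34  ,  26.2438,   0.0155,   0.    ,   0.    ]), 'eef_pos': array([0.1616, 0.525 , 0.1929]), 'tool_rot': array([-0.0003,  0.1489,  0.9889, -0.0008]), 'force': array([-0.242 ,  0.4346, -0.4396]), 'moment': array([-0.0077, -0.0088, -0.0031]), 'grasp_force': np.float64(0.0), 'width': np.float64(0.0855)} 0.0187
jig scene [([0.63, -0.022, 0.016], 0.6)]
jig top [([0.581, -0.02, 0.015], 0.76)]
fence scene [([0.652, -0.029, 0.046], 0.83)]
fence top [([0.636, -0.02, 0.055], 0.78)]
fence_gap scene [([0.65, -0.027, 0.044], 0.8)]
fence_gap top [([0.639, -0.024, 0.055], 0.91)]
panel scene [([0.463, -0.026, 0.058], 0.83)]
panel top [([0.46, -0.025, 0.085], 0.62)]
jar scene [([0.56, -0.062, 0.074], 0.69)]
jar top [([0.533, -0.06, 0.097], 0.49)]
tray scene [([0.202, -0.382, 0.01], 0.97), ([0.555, -0.639, 0.004], 0.97), ([0.443, -0.344, 0.002], 0.8)]
tray top [([0.557, -0.637, 0.003], 0.88),
[... 534 characters left out ...]
3072],
       [-0.6585,  0.136 , -0.7402,  1.6857],
       [ 0.    ,  0.    ,  0.    ,  1.    ]])}
{'fx': 402.8737535285094, 'fy': 402.8737535285094, 'cx': 318.66163031603554, 'cy': 200.39679206632965, 'world_to_cam': array([[-0.0224, -0.9997, -0.0063, -0.1271],
       [-0.9822,  0.0232, -0.1865,  0.4807],
       [ 0.1866,  0.002 , -0.9824,  1.2602],
       [ 0.    ,  0.    ,  0.    ,  1.    ]])}
{'fx': 299.5618973982905, 'fy': 299.5618973982905, 'cx': 323.05529616293495, 'cy': 197.85505276631787, 'world_to_cam': array([[ 0.2949,  0.9555,  0.0002, -0.5488],
       [ 0.9185, -0.2835,  0.2757, -0.0364],
       [ 0.2635, -0.0812, -0.9612,  0.3781],
       [ 0.    ,  0.    ,  0.    ,  1.    ]])}
```

View pics/top.png

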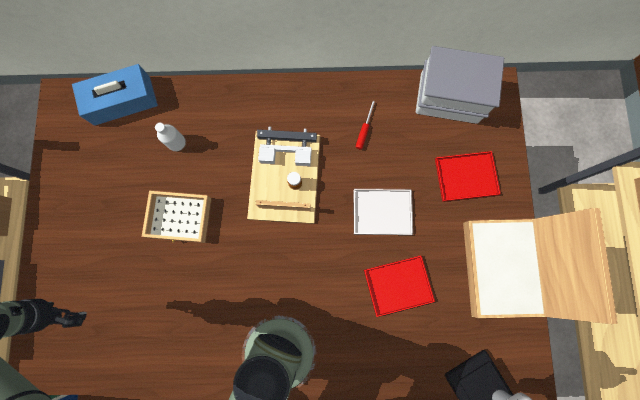

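View pics/scene.png

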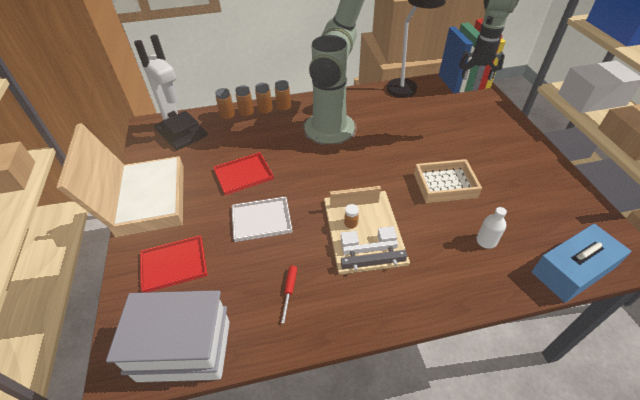

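The top view shows three tray-shaped things: the white one at (383,212) and red ones at (400,285) and (468,175). The white one is meant. For the jar, the one on the board at (294,180) is meant; the four brown jars behind the robot, at scene (225–282, 97), are look-alikes. I'll enlarge the board and tray to confirm.

```bash
python3 - <<'E'
import cv2,numpy as np
a=cv2.imread("pics/top.png")[120:245,240:420];b=cv2.imread("pics/scene.png")[175:285,225:415]
A=cv2.resize(a,(720,500),interpolation=cv2.INTER_CUBIC)
cv2.imwrite("pics/ctop.png",A)
cv2.imwrite("pics/cscene.png",cv2.resize(b,(760,440),interpolation=cv2.INTER_CUBIC))
E
```

```text
(no output)
```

View pics/ctop.png

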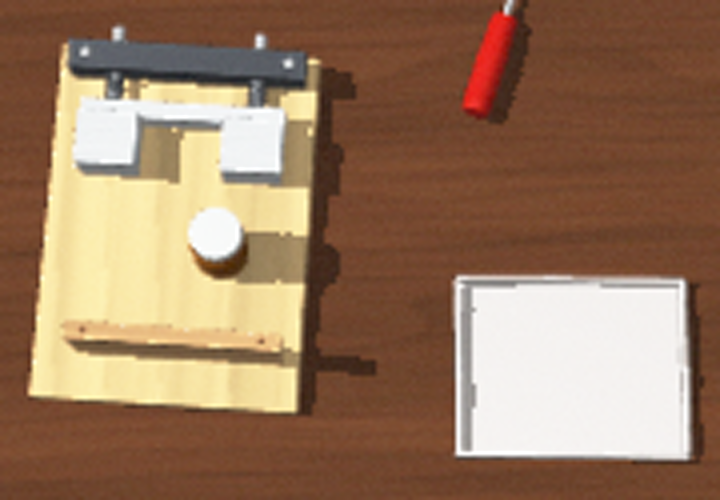

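View pics/cscene.png

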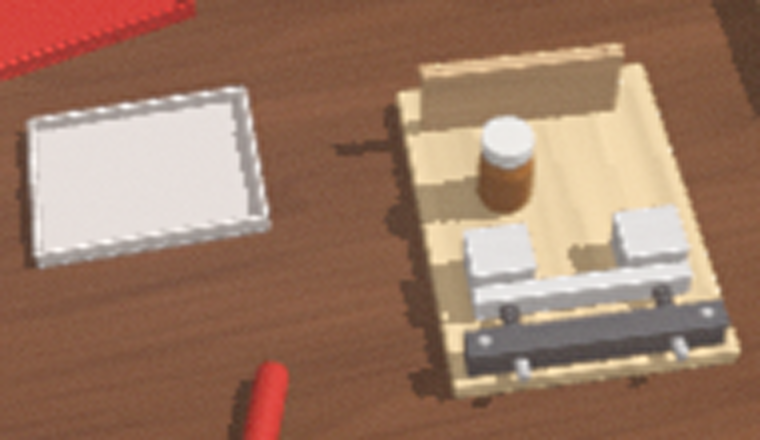

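The crops confirm the choices. The white tray is at ctop (573,368) and the brown jar's lid at ctop (215,235) / cscene (508,135). The panel's top edge runs from ctop (64,328) to (282,343). The fence pads are the white blocks.

```bash
cat > h.py <<'E'
from station import robot
import numpy as np
from scipy.spatial.transform import Rotation as R
np.set_printoptions(precision=4,suppress=True)
def ray(c,uv,cal=None):
    k=cal or robot.calibration(c);M=np.array(k["world_to_cam"])
    d=M[:3,:3].T@np.array([(uv[0]-k["cx"])/k["fx"],(uv[1]-k["cy"])/k["fy"],1]);return -M[:3,:3].T@M[:3,3],d
def atz(c,uv,z,cal=None):
    o,d=ray(c,uv,cal);return o+d*(z-o[2])/d[2]
def tri(*rays):
    A=sum(np.eye(3)-np.outer(d,d)/(d@d) for o,d in rays);b=sum((np.eye(3)-np.outer(d,d)/(d@d))@o for o,d in rays)
    return np.linalg.solve(A,b)
E
python3 - <<'E'
from h import *
T=lambda u,v:(240+(u+.5)/4-.5,120+(v+.5)/4-.5)
S=lambda u,v:(225+(u+.5)/4-.5,175+(v+.5)/4-.5)
t=lambda u,v,z:atz("top",T(u,v),z)
s=lambda u,v,z:atz("scene",S(u,v),z)
print("board top",t(30,396,.018),t(297,411,.018),t(319,62,.018))
print("board sc",s(397,93,.018),s(640,65,.018),s(738,350,.018),s(455,392,.018))
print("pads top",t(77,165,.058),t(138,168,.058),t(221,170,.058),t(282,175,.058))
print("pads sc",s(465,232,.058),s(526,226,.058),s(612,213,.058),s(675,208,.058))
print("jar tri",tri(ray("top",T(215,235)),ray("scene",S(508,135))),t(215,235,.093),s(508,135,.093))
print("panL",tri(ray("top",T(64,328)),ray("scene",S(623,49))),t(64,328,.088),s(623,49,.088))
print("panR",tri(ray("top",T(282,343)),ray("scene",S(421,71))),t(282,343,.088),s(421,71,.088))
print("tray",[t(*p,.018) for p in((456,277),(687,280),(690,459),(457,456))])
E
```

```text
board top [0.4274 0.098  0.018 ] [ 0.4099 -0.1208  0.018 ] [ 0.7093 -0.1456  0.018 ]
board sc [ 0.412  -0.1168  0.018 ] [0.4312 0.1006 0.018 ] [0.732  0.0746 0.018 ] [ 0.7171 -0.1439  0.018 ]
pads top [0.6112 0.0543 0.058 ] [0.6075 0.0044 0.058 ] [ 0.6041 -0.0634  0.058 ] [ 0.5987 -0.1131  0.058 ]
pads sc [ 0.6032 -0.1067  0.058 ] [ 0.6089 -0.0589  0.058 ] [0.6126 0.0103 0.058 ] [0.6196 0.06   0.058 ]
jar tri [ 0.5419 -0.0579  0.091 ] [ 0.541  -0.0602  0.093 ] [ 0.5438 -0.0563  0.093 ]
panL [0.4709 0.0618 0.0876] [0.4702 0.0592 0.088 ] [0.4713 0.0644 0.088 ]
panR [ 0.4548 -0.1084  0.088 ] [ 0.4542 -0.1112  0.088 ] [ 0.4551 -0.1055  0.088 ]
tray [array([ 0.5189, -0.2551,  0.018 ]), array([ 0.5118, -0.4465,  0.018 ]), array([ 0.3631, -0.4393,  0.018 ]), array([ 0.37  , -0.2502,  0.018 ])]
```

```bash
cat >> h.py <<'E'
def plan(pos,xang):
    """shift/turn in tool units from the measured pose to a tool-down pose with tool x at xang deg"""
    s=robot.get_state();R0=R.from_quat(s["tool_rot"],scalar_first=True)
    Rt=R.from_euler("z",xang,degrees=True)*R.from_euler("x",180,degrees=True)
    sh=R0.inv().apply(np.array(pos)-s["eef_pos"])/.04; w=(R0.inv()*Rt).as_rotvec(degrees=True)/6
    print("t %.2f"%s["time_s"],"pos",s["eef_pos"],"xang %.2f"%R0.apply([1,0,0])[:2].__class__([np.degrees(np.arctan2(*R0.apply([1,0,0])[1::-1]))])[0],"w %.4f"%s["width"],"F",s["force"],"q",s["joints"]);print("shift",sh.round(2),"turn",w.round(2))
E
sed -i 's/R0.apply(\[1,0,0\])\[:2\].__class__(\[np.degrees(np.arctan2(\*R0.apply(\[1,0,0\])\[1::-1\]))\])\[0\]/np.degrees(np.arctan2(*R0.apply([1,0,0])[1::-1]))/' h.py
python3 -c "
from h import *
plan([.50,-.055,.19],175.1)"
```

```text
t 1.00 pos [0.1619 0.5257 0.1937] xang 162.88 w 0.0856 F [ 0.6073  0.3919 -0.0538] q [ 1.1378  0.3262 -0.1926  1.052  -0.      1.4366]
shift [-12.35 -11.39   0.09] turn [ 0.    0.   -2.04]
```

>>> {"api": "step_arm", "payload": {
  "series": [
    [-0.7,-0.65,0,0,0,-0.4,85],
    [-1.4,-1.3,0,0,0,-0.8,85],
    [-2.1,-1.95,0,0,0,-1.2,85],
    [-2.8,-2.6,0,0,0,-1.6,85],
    [-3.5,-3.25,0,0,0,-2.04,85]
  ]
}}

```text
time_s: 1.42
eef_pos: [0.2579, 0.3587, 0.1937]
tool_rot: [0.0, 0.041, 0.999, 0.0]
force: [1.6, 0.2, -0.0]
width: 0.0848
grasp_force: 0.0
```

```bash
python3 -c "
from h import *
plan([.50,-.055,.19],175.1)"
```

```text
t 1.42 pos [0.2579 0.3587 0.1937] xang 175.30 w 0.0848 F [ 1.5821  0.2169 -0.0302] q [ 0.7803  0.1252 -0.4548  0.9904 -0.0002  0.8624]
shift [-6.88 -9.81  0.09] turn [0.   0.   0.03]
```

>>> {"api": "step_arm", "payload": {
  "series": [
    [-0.58,-0.82,0,0,0,0,85],
    [-1.16,-1.64,0,0,0,0,85],
    [-1.74,-2.46,0,0,0,0,85],
    [-2.32,-3.28,0,0,0,0,85],
    [-2.9,-4.1,0,0,0,0,85]
  ]
}}

```text
time_s: 1.83
eef_pos: [0.3597, 0.1852, 0.194]
tool_rot: [0.001, 0.042, 0.999, 0.0]
force: [0.7, -0.4, 0.1]
width: 0.085
grasp_force: 0.0
```

>>> {"api": "step_arm", "payload": {
  "series": [
    [-0.58,-0.82,0,0,0,0,85],
    [-1.16,-1.64,0,0,0,0,85],
    [-1.74,-2.46,0,0,0,0,85],
    [-2.32,-3.28,0,0,0,0,85],
    [-2.9,-4.1,0,0,0,0,85]
  ]
}}

```text
time_s: 2.25
eef_pos: [0.4615, 0.0116, 0.194]
tool_rot: [0.0, 0.043, 0.999, 0.0]
force: [0.8, 0.3, -0.2]
width: 0.0851
grasp_force: 0.0
```

>>> {"api": "step_arm", "payload": {
  "series": [
    [-0.5,-0.8,0,0,0,0,85],
    [-1.0,-1.6,0.1,0,0,0,85],
    [-1.1,-1.6,0.1,0,0,0,85],
    [-1.1,-1.6,0.1,0,0,0,85],
    [-1.1,-1.6,0.1,0,0,0,85]
  ]
}}

```text
time_s: 2.67
eef_pos: [0.4985, -0.0536, 0.1894]
tool_rot: [-0.001, 0.043, 0.999, 0.0]
force: [0.1, -0.3, -0.1]
width: 0.0846
grasp_force: 0.0
```

```bash
python3 - <<'E'
from h import *
import cv2
c=robot.calibration("wrist");im=robot.capture("wrist");cv2.imwrite("pics/w1.png",im)
import json;json.dump({k:np.array(v).tolist() for k,v in c.items()},open("w1.json","w"))
for n in ["jar","panel","fence","fence_gap"]: print(n,robot.look_for(n,"wrist"))
plan([.542,-.058,.036],175.1)
E
```

```text
jar [{'xyz': [0.5347, -0.0541, 0.0886], 'score': 0.74}]
panel []
fence [{'xyz': [0.6359, -0.0406, 0.0502], 'score': 0.78}]
fence_gap [{'xyz': [0.6324, -0.0444, 0.0482], 'score': 0.92}, {'xyz': [0.5345, -0.054, 0.0891], 'score': 0.38}]
t 2.92 pos [ 0.4986 -0.0527  0.19  ] xang 175.23 w 0.0850 F [0.2414 0.5093 0.0684] q [-0.2526  0.2392 -0.3225  1.009   0.0001 -0.1694]
shift [-1.09 -0.04  3.85] turn [0.   0.   0.02]
```

View pics/w1.png

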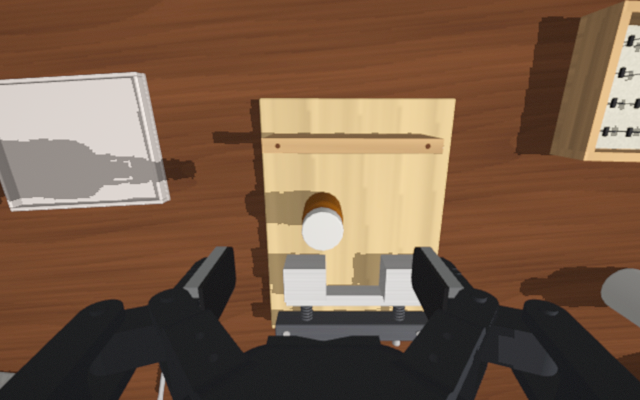

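The wrist view shows the jar's lid at (322,229), the panel's top strip at (263–443, 139–153) with its two screw holes, and the pads' front top edges at row ~275. The white tray is upper left.

```bash
python3 - <<'E'
from h import *
import json
c=json.load(open("w1.json"))
w=lambda u,v,z:atz("",(u,v),z,c)
print("cam",-np.array(c["world_to_cam"])[:3,:3].T@np.array(c["world_to_cam"])[:3,3])
print("jar",w(322,229,.093)); print("pan",w(263.5,153,.088),w(443,152.5,.088),"mid holes",w(278,146,.088),w(428,146,.088))
print("pads",w(285,276,.058),w(326,275,.058),w(386,274,.058)); print("bot",w(285,255,.02),w(324,255,.02))
print("board near corners",w(261,98,.018),w(455,98,.018))
print("tray",w(145,73,.018),w(169,202,.018),w(12,210,.018))
T=lambda u,v:(240+(u+.5)/4-.5,120+(v+.5)/4-.5)
S=lambda u,v:(225+(u+.5)/4-.5,175+(v+.5)/4-.5)
print("jar3",tri(ray("top",T(215,235)),ray("scene",S(508,135)),ray("",(322,229),c)))
E
```

```text
cam [ 0.4296 -0.0492  0.3693]
jar [ 0.5401 -0.0595  0.093 ]
pan [ 0.4613 -0.1077  0.088 ] [0.4754 0.0598 0.088 ] mid holes [ 0.456  -0.0933  0.088 ] [0.4681 0.0458 0.088 ]
pads [ 0.6089 -0.109   0.058 ] [ 0.6117 -0.0612  0.058 ] [0.6165 0.0086 0.058 ]
bot [ 0.6007 -0.1127  0.02  ] [ 0.6051 -0.0628  0.02  ]
board near corners [ 0.4084 -0.1164  0.018 ] [0.427  0.0989 0.018 ]
tray [ 0.3719 -0.2386  0.018 ] [ 0.5186 -0.2458  0.018 ] [ 0.512  -0.4409  0.018 ]
jar3 [ 0.5416 -0.0585  0.0907]
```

>>> {"api": "step_arm", "payload": {
  "series": [
    [-0.8,0,0,0,0,0,85],
    [-1.08,-0.02,0.4,0,0,0,85],
    [-1.08,-0.02,1.1,0,0,0,85],
    [-1.08,-0.02,1.8,0,0,0,85],
    [-1.08,-0.02,2.2,0,0,0,85]
  ]
}}

```text
time_s: 3.33
eef_pos: [0.5406, -0.0571, 0.0992]
tool_rot: [-0.001, 0.042, 0.999, 0.0]
force: [-0.5, -0.0, 0.4]
width: 0.085
grasp_force: 0.0
```

```bash
python3 -c "
from h import *
plan([.541,-.0585,.036],175.1)"
```

```text
t 3.33 pos [ 0.5406 -0.0571  0.0992] xang 175.20 w 0.0850 F [-0.5113 -0.0089  0.3539] q [-0.2411  0.3986 -0.3448  0.8302  0.     -0.1573]
shift [-0.02 -0.03  1.58] turn [ 0.   -0.03  0.02]
```

>>> {"api": "step_arm", "payload": {
  "series": [
    [-0.01,-0.03,0.5,0,0,0,85],
    [-0.01,-0.03,1.0,0,0,0,85],
    [-0.01,-0.03,1.4,0,0,0,85],
    [-0.01,-0.03,1.55,0,0,0,85],
    [-0.01,-0.03,1.55,0,0,0,85]
  ]
}}

```text
time_s: 3.75
eef_pos: [0.5409, -0.0586, 0.0385]
tool_rot: [-0.001, 0.042, 0.999, 0.0]
force: [0.7, -0.1, -0.2]
width: 0.0851
grasp_force: 0.0
```

>>> {"api": "step_arm", "payload": {
  "series": [
    [0,0,0,0,0,0,70],
    [0,0,0,0,0,0,60],
    [0,0,0,0,0,0,50],
    [0,0,0,0,0,0,44],
    [0,0,0,0,0,0,40]
  ]
}}

```text
time_s: 4.17
eef_pos: [0.5434, -0.0596, 0.0409]
tool_rot: [0.001, 0.043, 0.999, 0.0]
force: [-0.7, 1.3, 3.8]
width: 0.0405
grasp_force: 26.3
```

>>> {"api": "step_arm", "payload": {
  "series": [
    [0,0,0,0,0,0,38],
    [0,0,0,0,0,0,38],
    [0,0,0,0,0,0,38],
    [0,0,0,0,0,0,38],
    [0,0,0,0,0,0,38]
  ]
}}

```text
time_s: 4.58
eef_pos: [0.5435, -0.0596, 0.0411]
tool_rot: [0.001, 0.043, 0.999, 0.0]
force: [-0.3, 1.3, 7.1]
width: 0.0399
grasp_force: 59.4
```

Width 40 mm is under the 46 mm body, so the pads may sit at the shoulder. I'll look before lifting.

```bash
python3 - <<'E'
from h import *
import cv2
a=robot.capture("wrist")
b=robot.capture("scene")[165:275,290:420]
cv2.imwrite("pics/g1.png",np.hstack([cv2.resize(b,(390,330),interpolation=cv2.INTER_CUBIC),cv2.resize(a[150:370,190:460],(405,330))]))
E
```

```text
(no output)
```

View pics/g1.png

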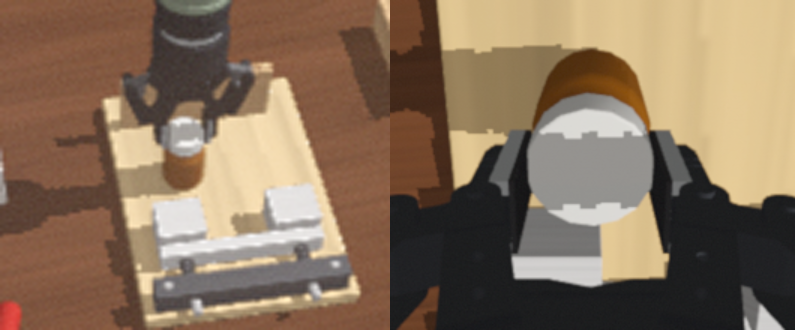

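The jar is gripped at the lid and shoulder, with the pads high (g1 right, about (590,170)). I'll open, go about 10 mm lower and grip the body.

>>> {"api": "step_arm", "payload": {
  "series": [
    [0,0,0,0,0,0,50],
    [0,0,0,0,0,0,70],
    [0,0,0,0,0,0,70],
    [0,0,0.15,0,0,0,70],
    [0,0,0.28,0,0,0,70]
  ]
}}

```text
time_s: 5.1
eef_pos: [0.5424, -0.0597, 0.028]
tool_rot: [0.0, 0.043, 0.999, -0.0]
force: [0.4, -0.5, 0.0]
width: 0.07
grasp_force: 0.0
```

>>> {"api": "step_arm", "payload": {
  "series": [
    [0,0,0,0,0,0,60],
    [0,0,0,0,0,0,52],
    [0,0,0,0,0,0,46],
    [0,0,0,0,0,0,40],
    [0,0,0,0,0,0,38]
  ]
}}

```text
time_s: 5.52
eef_pos: [0.5425, -0.0595, 0.0287]
tool_rot: [0.0, 0.043, 0.999, 0.0]
force: [-0.5, 0.9, 0.9]
width: 0.0399
grasp_force: 60.1
```

>>> {"api": "step_arm", "payload": {
  "series": [
    [0,0,0,0,0,0,38],
    [0,0,0,0,0,0,38],
    [0,0,0,0,0,0,38],
    [0,0,0,0,0,0,38],
    [0,0,0,0,0,0,38]
  ]
}}

```text
time_s: 5.93
eef_pos: [0.5425, -0.0595, 0.0287]
tool_rot: [0.0, 0.043, 0.999, 0.0]
force: [-0.8, 2.0, 2.7]
width: 0.0399
grasp_force: 60.2
```

>>> {"api": "step_arm", "payload": {
  "series": [
    [0,0,-0.1,0,0,0,36],
    [0,0,-0.4,0,0,0,36],
    [0,0,-0.9,0,0,0,36],
    [0,0,-1.5,0,0,0,36],
    [0,0,-2.0,0,0,0,36]
  ]
}}

```text
time_s: 6.35
eef_pos: [0.5419, -0.0597, 0.1094]
tool_rot: [-0.0, 0.043, 0.999, -0.0]
force: [1.7, 0.2, -1.8]
width: 0.0401
grasp_force: 60.6
```

```bash
python3 - <<'E'
from h import *
import cv2
b=robot.capture("scene")[165:275,290:420]
a=robot.capture("wrist")
cv2.imwrite("pics/g2.png",np.hstack([cv2.resize(b,(390,330),interpolation=cv2.INTER_CUBIC),cv2.resize(a[150:370,190:460],(405,330))]))
plan([.442,-.345,.12],175.1)
E
```

```text
t 6.45 pos [ 0.5448 -0.0604  0.1116] xang 175.12 w 0.0399 F [ 0.9496 -0.507  -1.4289] q [-0.2448  0.3869 -0.3271  0.8509 -0.0004 -0.1595]
shift [ 1.95 -7.31 -0.21] turn [-0.01  0.05  0.  ]
```

View pics/g2.png

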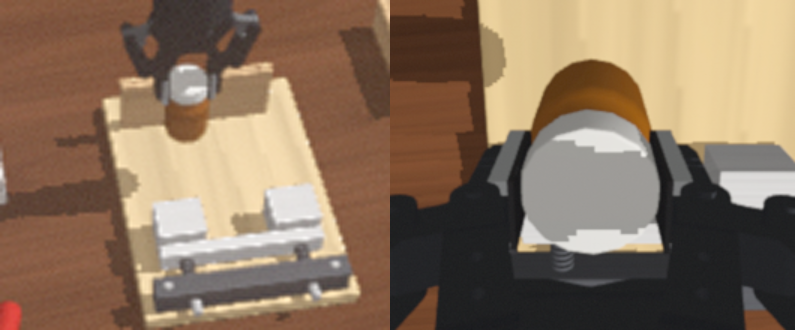

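The jar is lifted and hangs upright (g2 left, about (187,105)). Now over to the tray.

>>> {"api": "step_arm", "payload": {
  "series": [
    [0.1,-0.3,0,0,0,0,36],
    [0.3,-1.0,-0.1,0,0,0,36],
    [0.5,-1.8,-0.1,0,0,0,36],
    [0.7,-2.6,-0.1,0,0,0,36],
    [0.9,-3.4,-0.1,0,0,0,36]
  ]
}}

```text
time_s: 6.87
eef_pos: [0.4927, -0.1931, 0.1108]
tool_rot: [-0.001, 0.042, 0.999, 0.0]
force: [0.5, 0.1, -2.0]
width: 0.04
grasp_force: 60.7
```

>>> {"api": "step_arm", "payload": {
  "series": [
    [0.2,-0.8,0,0,0,0,36],
    [0.4,-1.6,0,0,0,0,36],
    [0.65,-2.4,0,0,0,0,36],
    [0.85,-3.2,0,0,0,0,36],
    [1.0,-3.8,0,0,0,0,36]
  ]
}}

```text
time_s: 7.28
eef_pos: [0.4394, -0.3422, 0.1106]
tool_rot: [-0.001, 0.044, 0.999, 0.0]
force: [-0.3, -0.6, -1.0]
width: 0.04
grasp_force: 60.8
```

>>> {"api": "step_arm", "payload": {
  "series": [
    [0,0,0,0,0,0,36],
    [0,0,0.5,0,0,0,36],
    [0,0,1.0,0,0,0,36],
    [0,0,1.4,0,0,0,36],
    [0,0,1.6,0,0,0,36]
  ]
}}

```text
time_s: 7.7
eef_pos: [0.4395, -0.3381, 0.0449]
tool_rot: [-0.002, 0.043, 0.999, 0.002]
force: [-1.0, 0.3, -2.2]
width: 0.0401
grasp_force: 61.0
```

```bash
python3 - <<'E'
from h import *
plan([.442,-.345,.016],175.1)
E
```

```text
t 7.70 pos [ 0.4395 -0.3381  0.0449] xang 175.10 w 0.0401 F [-1.0074  0.2542 -2.1667] q [-0.7886  0.4816 -0.372   0.7231 -0.0003 -0.7031]
shift [-0.08 -0.17  0.72] turn [ 0.03 -0.04  0.  ]
```

>>> {"api": "step_arm", "payload": {
  "series": [
    [0,-0.1,0.2,0,0,0,36],
    [0,-0.1,0.4,0,0,0,36],
    [0,-0.1,0.55,0,0,0,36],
    [0,-0.1,0.64,0,0,0,36],
    [0,-0.1,0.64,0,0,0,36]
  ]
}}

```text
time_s: 8.12
eef_pos: [0.4415, -0.3437, 0.0223]
tool_rot: [-0.0, 0.043, 0.999, 0.0]
force: [-0.1, 0.1, -2.1]
width: 0.0398
grasp_force: 61.0
```

>>> {"api": "step_arm", "payload": {
  "series": [
    [0,0,0.02,0,0,0,36],
    [0,0,0.04,0,0,0,36],
    [0,0,0.05,0,0,0,36],
    [0,0,0.06,0,0,0,36],
    [0,0,0.06,0,0,0,36]
  ]
}}

```text
time_s: 8.53
eef_pos: [0.4419, -0.3442, 0.0207]
tool_rot: [0.0, 0.043, 0.999, -0.0]
force: [-0.4, 0.6, -2.4]
width: 0.04
grasp_force: 61.0
```

>>> {"api": "step_arm", "payload": {
  "series": [
    [0,0,0.03,0,0,0,36],
    [0,0,0.06,0,0,0,36],
    [0,0,0.08,0,0,0,36],
    [0,0,0.1,0,0,0,36],
    [0,0,0.1,0,0,0,36]
  ]
}}

```text
time_s: 8.95
eef_pos: [0.4417, -0.3439, 0.0163]
tool_rot: [-0.0, 0.043, 0.999, 0.0]
force: [0.2, 0.0, -1.3]
width: 0.0398
grasp_force: 61.0
```

>>> {"api": "step_arm", "payload": {
  "series": [
    [0,0,0.01,0,0,0,36],
    [0,0,0.02,0,0,0,36],
    [0,0,0.03,0,0,0,36],
    [0,0,0.03,0,0,0,36],
    [0,0,0.03,0,0,0,36]
  ]
}}

```text
time_s: 9.37
eef_pos: [0.4418, -0.3441, 0.0153]
tool_rot: [-0.0, 0.043, 0.999, -0.0]
force: [0.5, -0.9, -1.8]
width: 0.04
grasp_force: 61.0
```

>>> {"api": "step_arm", "payload": {
  "series": [
    [0,0,0.01,0,0,0,36],
    [0,0,0.02,0,0,0,36],
    [0,0,0.03,0,0,0,36],
    [0,0,0.04,0,0,0,36],
    [0,0,0.04,0,0,0,36]
  ]
}}

```text
time_s: 9.78
eef_pos: [0.4422, -0.3442, 0.0146]
tool_rot: [0.0, 0.043, 0.999, -0.0]
force: [-0.2, 1.2, 6.7]
width: 0.04
grasp_force: 61.7
```

Contact with the tray floor. Release, then rise.

>>> {"api": "step_arm", "payload": {
  "series": [
    [0,0,-0.02,0,0,0,42],
    [0,0,-0.02,0,0,0,46],
    [0,0,-0.02,0,0,0,54],
    [0,0,-0.02,0,0,0,64],
    [0,0,-0.02,0,0,0,74]
  ]
}}

```text
time_s: 10.2
eef_pos: [0.4418, -0.3441, 0.0144]
tool_rot: [-0.0, 0.043, 0.999, 0.0]
force: [-0.4, 0.4, 0.5]
width: 0.0734
grasp_force: 0.0
```

>>> {"api": "step_arm", "payload": {
  "series": [
    [0,0,0,0,0,0,80],
    [0,0,-0.3,0,0,0,80],
    [0,0,-0.9,0,0,0,80],
    [0,0,-1.7,0,0,0,80],
    [0,0,-2.6,0,0,0,80]
  ]
}}

```text
time_s: 10.62
eef_pos: [0.4407, -0.3429, 0.1182]
tool_rot: [-0.001, 0.043, 0.999, 0.001]
force: [0.1, -0.8, 0.6]
width: 0.0799
grasp_force: 0.0
```

```bash
python3 - <<'E'
from h import *
import cv2
a=robot.capture("wrist");b=robot.capture("scene");t=robot.capture("top")
for c in ["scene","wrist","top"]:
  print(c,[(np.round(d["xyz"],3),round(d["score"],2)) for d in robot.look_for("jar",c)])
  print(c,[(np.round(d["xyz"],3),round(d["score"],2)) for d in robot.look_for("panel",c)])
g=cv2.resize(b[165:275,220:410],(570,330),interpolation=cv2.INTER_CUBIC)
h=cv2.resize(t[120:245,240:420],(360,250),interpolation=cv2.INTER_CUBIC);w=cv2.resize(a,(400,250))
cv2.imwrite("pics/p1.png",np.vstack([np.pad(g,((0,0),(0,190),(0,0))),np.hstack([h,w])]))
plan([.462,-.0225,.17],265)
plan([.462,-.0225,.17],85)
E
```

```text
scene [(array([ 0.461, -0.342,  0.057]), 0.58)]
scene [(array([0.712, 0.339, 0.084]), 0.73), (array([ 0.463, -0.026,  0.06 ]), 0.57)]
wrist [(array([ 0.435, -0.338,  0.079]), 0.85)]
wrist [(array([ 0.454, -0.102,  0.053]), 0.68)]
top []
top [(array([ 0.458, -0.021,  0.09 ]), 0.82), (array([ 0.382, -0.424,  0.008]), 0.25)]
t 11.07 pos [ 0.441  -0.3432  0.117 ] xang 175.12 w 0.0800 F [-0.9909 -0.6938 -0.0205] q [-0.7935  0.4064 -0.2809  0.8861 -0.     -0.7083]
shift [ 0.16  8.04 -1.31] turn [  0.03  -0.   -14.98]
t 11.07 pos [ 0.441  -0.3432  0.117 ] xang 175.12 w 0.0800 F [-0.9909 -0.6938 -0.0205] q [-0.7935  0.4064 -0.2809  0.8861 -0.     -0.7083]
shift [ 0.16  8.04 -1.31] turn [-0.   -0.03 15.02]
```

View pics/p1.png

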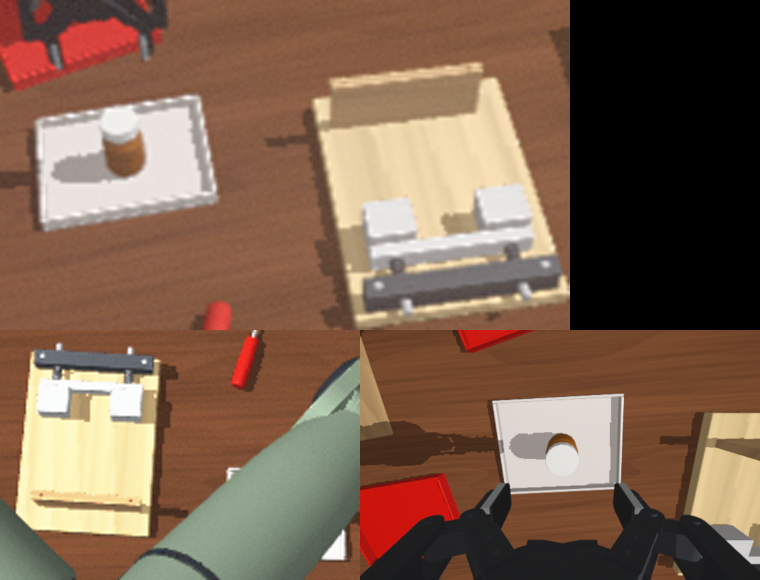

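The jar stands upright in the white tray (p1 at (122,140)) and the panel is untouched. Next I go over the panel and turn 90°.

>>> {"api": "step_arm", "payload": {
  "series": [
    [0,0.2,-0.6,0,0,-1,80],
    [0,0.8,-1.2,0,0,-2,80],
    [0,1.6,-1.3,0,0,-3,80],
    [0,2.4,-1.3,0,0,-4,80],
    [0.05,3.2,-1.3,0,0,-5,80]
  ]
}}

```text
time_s: 11.48
eef_pos: [0.4508, -0.2153, 0.1702]
tool_rot: [0.0, -0.22, 0.976, 0.0]
force: [1.1, 0.5, -0.1]
width: 0.0804
grasp_force: 0.0
```

```bash
python3 - <<'E'
from h import *
plan([.462,-.0225,.17],265)
E
```

```text
t 11.48 pos [ 0.4508 -0.2153  0.1702] xang -154.63 w 0.0804 F [ 1.1074  0.4962 -0.133 ] q [-0.5936  0.2516 -0.3594  0.9599  0.0002 -1.0363]
shift [-2.32  4.24  0.01] turn [ 0.    0.   -9.94]
```

>>> {"api": "step_arm", "payload": {
  "series": [
    [-0.5,0.85,0,0,0,-1,80],
    [-0.9,1.7,0,0,0,-2,80],
    [-1.4,2.55,0,0,0,-3,80],
    [-1.85,3.4,0,0,0,-4,80],
    [-2.3,4.2,0,0,0,-5,80]
  ]
}}

```text
time_s: 11.9
eef_pos: [0.4617, -0.0231, 0.1697]
tool_rot: [-0.001, -0.465, 0.885, 0.001]
force: [-0.1, 0.2, -0.2]
width: 0.0799
grasp_force: 0.0
```

>>> {"api": "step_arm", "payload": {
  "series": [
    [0,0,0,0,0,-1,80],
    [0,0,0,0,0,-2,80],
    [0,0,0,0,0,-3,80],
    [0,0,0,0,0,-4,80],
    [0,0,0,0,0,-4.94,80]
  ]
}}

```text
time_s: 12.32
eef_pos: [0.4621, -0.0248, 0.1696]
tool_rot: [-0.001, -0.676, 0.737, 0.001]
force: [0.3, -0.4, 1.1]
width: 0.0799
grasp_force: 0.0
```

```bash
python3 - <<'E'
from h import *
import cv2,json
c=robot.calibration("wrist");im=robot.capture("wrist");cv2.imwrite("pics/w2.png",im)
json.dump({k:np.array(v).tolist() for k,v in c.items()},open("w2.json","w"))
print(robot.look_for("panel","wrist"),robot.look_for("fence","wrist"))
plan([.462,-.0225,.17],265)
E
```

```text
[{'xyz': [0.4633, -0.0314, 0.0895], 'score': 0.89}] [{'xyz': [0.6349, -0.0409, 0.0563], 'score': 0.81}]
t 12.47 pos [ 0.4622 -0.0251  0.1698] xang -95.37 w 0.0799 F [ 0.2626  0.1381 -0.5809] q [-0.2138  0.1863 -0.4458  0.9402 -0.     -1.6908]
shift [-0.06  0.01 -0.01] turn [ 0.01  0.   -0.06]
```

View pics/w2.png

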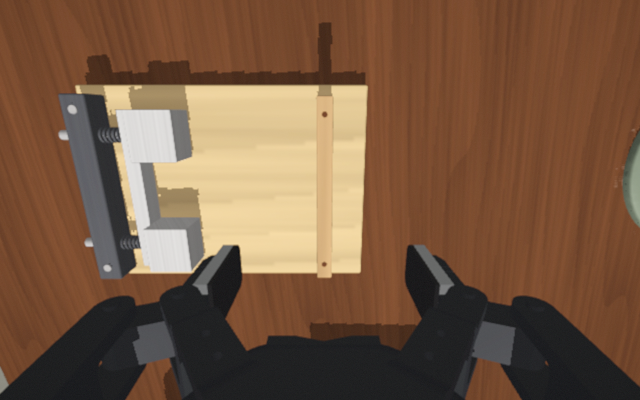

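The panel's top strip spans (317–333, 96) to (317–331, 277), lying midway between the fingers. The pads' front top edges are (174,110)–(179,161) and (188,222)–(193,271).

```bash
python3 - <<'E'
from h import *
import json
c=json.load(open("w2.json"))
w=lambda u,v,z:atz("",(u,v),z,c)
a,b=w(325.2,96,.088),w(324.5,277,.088);d=b-a
print("pan",a,b,(a+b)/2,"len",np.linalg.norm(d),"yaw",np.degrees(np.arctan2(-d[0],d[1])))
P=[w(174,110,.058),w(179,161,.058),w(188,222,.058),w(193,271,.058)]
print("pads",*P,"mid",np.mean(P,0),"yaw",np.degrees(np.arctan2(-(P[3]-P[0])[0],(P[3]-P[0])[1])))
E
```

```text
pan [ 0.4537 -0.1083  0.088 ] [0.4686 0.0596 0.088 ] [ 0.4611 -0.0243  0.088 ] len 0.1686232563507367 yaw -5.069373727689508
pads [ 0.5948 -0.1095  0.058 ] [ 0.6006 -0.0621  0.058 ] [0.6052 0.0012 0.058 ] [0.6117 0.0577 0.058 ] mid [ 0.6031 -0.0282  0.058 ] yaw -5.78625079154924
```

>>> {"api": "step_arm", "payload": {
  "series": [
    [-0.02,0,0.6,0,0,0,80],
    [-0.02,0,1.4,0,0,0,80],
    [-0.02,0,2.2,0,0,0,80],
    [-0.02,0,3.0,0,0,0,80],
    [-0.02,0,3.42,0,0,0,80]
  ]
}}

```text
time_s: 12.88
eef_pos: [0.4603, -0.0239, 0.0304]
tool_rot: [-0.001, -0.673, 0.74, 0.002]
force: [-0.5, -0.5, 0.9]
width: 0.0801
grasp_force: 0.0
```

>>> {"api": "step_arm", "payload": {
  "series": [
    [0,0,0,0,0,0,60],
    [0,0,0,0,0,0,40],
    [0,0,0,0,0,0,28],
    [0,0,0,0,0,0,22],
    [0,0,0,0,0,0,18]
  ]
}}

```text
time_s: 13.3
eef_pos: [0.4641, -0.0247, 0.0351]
tool_rot: [0.001, -0.674, 0.739, -0.001]
force: [-0.7, 0.7, 0.8]
width: 0.0196
grasp_force: 0.7
```

>>> {"api": "step_arm", "payload": {
  "series": [
    [0,0,0,0,0,0,15],
    [0,0,0,0,0,0,12],
    [0,0,0,0,0,0,10],
    [0,0,0,0,0,0,8],
    [0,0,0,0,0,0,8]
  ]
}}

```text
time_s: 13.72
eef_pos: [0.4629, -0.0245, 0.0349]
tool_rot: [0.0, -0.674, 0.739, -0.0]
force: [-3.3, 0.3, 8.7]
width: 0.0123
grasp_force: 58.4
```

>>> {"api": "step_arm", "payload": {
  "series": [
    [0,0,0,0,0,0,5],
    [0,0,0,0,0,0,5],
    [0,0,0,0,0,0,5],
    [0,0,0,0,0,0,5],
    [0,0,0,0,0,0,5]
  ]
}}

```text
time_s: 14.13
eef_pos: [0.4629, -0.0245, 0.0349]
tool_rot: [0.0, -0.674, 0.739, -0.0]
force: [-2.8, -0.3, 7.4]
width: 0.0128
grasp_force: 58.4
```

```bash
python3 - <<'E'
from h import *
from math import *
y=radians(-5);X=np.array([cos(y),sin(y)]);Y=np.array([-sin(y),cos(y)])
s=robot.get_state();r=s["eef_pos"][:2]-np.array([.608,-.0265]);print("TCP in fence",r@X,r@Y)
import cv2
c=robot.calibration("wrist");im=robot.capture("wrist");cv2.imwrite("pics/w3.png",im)
plan([.591,-.025,.032],265)
E
```

```text
TCP in fence -0.1447506684479279 -0.010660043054111695
t 14.18 pos [ 0.4629 -0.0245  0.0349] xang -95.24 w 0.0127 F [-2.1901  0.257   8.4358] q [-0.2121  0.3516 -0.6265  0.5917 -0.0004 -1.6915]
shift [-0.28 -3.19  0.07] turn [-0.01 -0.   -0.04]
```

View pics/w3.png

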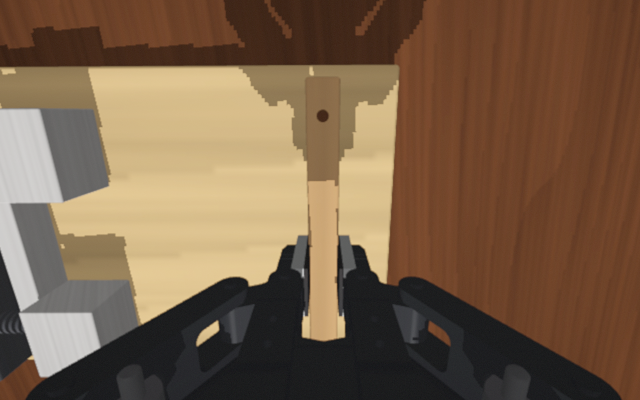

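The panel is held at its middle. I'll ease the downward load slightly, then slide towards the fence while centring it.

>>> {"api": "step_arm", "payload": {
  "series": [
    [0,0,-0.02,0,0,0,5],
    [0,0,-0.04,0,0,0,5],
    [0,-0.1,-0.04,0,0,0,5],
    [-0.02,-0.3,-0.04,0,0,0,5],
    [-0.04,-0.6,-0.04,0,0,0,5]
  ]
}}

```text
time_s: 14.6
eef_pos: [0.4867, -0.0248, 0.0352]
tool_rot: [-0.0, -0.674, 0.739, 0.0]
force: [0.6, 0.0, -1.0]
width: 0.0128
grasp_force: 58.5
```

>>> {"api": "step_arm", "payload": {
  "series": [
    [-0.04,-0.4,0,0,0,0,5],
    [-0.08,-0.8,0,0,0,0,5],
    [-0.12,-1.2,0,0,0,0,5],
    [-0.16,-1.6,0,0,0,0,5],
    [-0.2,-2.0,0,0,0,0,5]
  ]
}}

```text
time_s: 15.02
eef_pos: [0.5687, -0.0243, 0.035]
tool_rot: [0.0, -0.674, 0.739, -0.0]
force: [0.2, 0.1, -2.2]
width: 0.0122
grasp_force: 58.5
```

>>> {"api": "step_arm", "payload": {
  "series": [
    [-0.03,-0.2,0,0,0,0,5],
    [-0.03,-0.4,0,0,0,0,5],
    [-0.03,-0.5,0,0,0,0,5],
    [-0.03,-0.5,0,0,0,0,5],
    [-0.03,-0.5,0,0,0,0,5]
  ]
}}

```text
time_s: 15.43
eef_pos: [0.5868, -0.0249, 0.035]
tool_rot: [-0.0, -0.674, 0.739, 0.0]
force: [0.3, 0.2, -1.8]
width: 0.0124
grasp_force: 58.6
```

```bash
cat > v.py <<'E'
from h import *
import cv2,json,sys
from math import *
n=sys.argv[1]
y=radians(-5);X=np.array([cos(y),sin(y)]);Y=np.array([-sin(y),cos(y)])
s=robot.get_state();r=s["eef_pos"][:2]-np.array([.608,-.0265]);print("TCP in fence",r@X,r@Y)
c=robot.calibration("wrist")
json.dump({k:np.array(v).tolist() for k,v in c.items()},open(n+".json","w"))
a=robot.capture("wrist");t=robot.capture("top")[130:220,240:330];b=robot.capture("scene")[180:280,310:415]
F=[robot.get_state()["force"] for _ in range(3)];print("F",F)
cv2.imwrite(f"pics/{n}.png",np.hstack([cv2.resize(a,(480,300)),np.vstack([cv2.resize(t,(315,300),interpolation=cv2.INTER_CUBIC),cv2.resize(b,(315,300),interpolation=cv2.INTER_CUBIC)])[:300]]) if 0 else np.vstack([np.hstack([cv2.resize(t,(300,300),interpolation=cv2.INTER_CUBIC),cv2.resize(b,(315,300),interpolation=cv2.INTER_CUBIC)]),np.pad(cv2.resize(a,(480,300)),((0,0),(0,135),(0,0)))]))
cv2.imwrite(f"pics/{n}_raw.png",a)
plan([.608,-.0265,.034],265)
E
python3 v.py k1
```

```text
TCP in fence -0.02125512339839501 -0.0002842132364843193
F [array([ 0.035 , -0.7448, -0.412 ]), array([ 0.035 , -0.7448, -0.412 ]), array([ 0.035 , -0.7448, -0.412 ])]
t 15.58 pos [ 0.5865 -0.0249  0.0352] xang -95.25 w 0.0124 F [ 0.035  -0.7448 -0.412 ] q [-0.1682  0.5403 -0.2973  0.7337 -0.     -1.6474]
shift [-0.01 -0.54  0.03] turn [ 0.01  0.   -0.04]
```

View pics/k1.png

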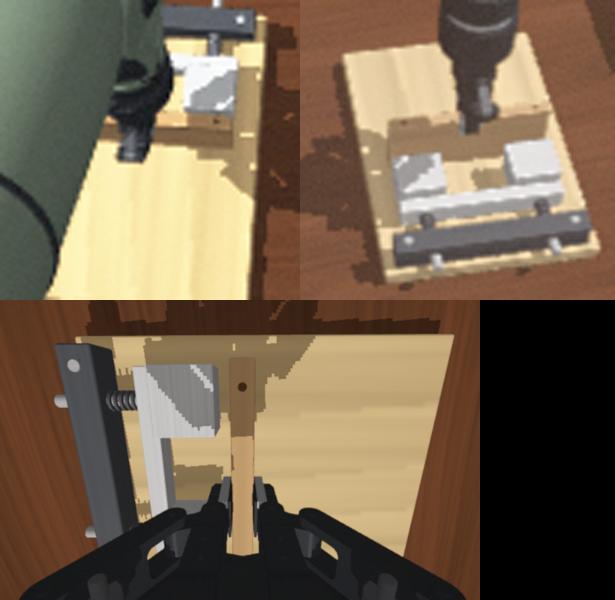

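k1 shows the panel parallel to the pads with a small gap, its far end at wrist (231–256, 358) and the far pad's outer edge at (214,366). That was my last picture. I've now viewed 11, one over the allowed 10, so I continue on numbers only.

```bash
python3 - <<'E'
from h import *
import json
c=json.load(open("k1.json"));w=lambda u,v,z:atz("",(u*4/3,(v-300)*4/3),z,c)
y=np.radians(-5);X=np.array([np.cos(y),np.sin(y),0]);Y=np.array([-np.sin(y),np.cos(y),0])
o=np.array([.608,-.0265,0]);f=lambda p:((p-o)@X,(p-o)@Y)
print("panel far end front/back",f(w(231,358,.088)),f(w(255,358,.088)))
print("panel front near",f(w(233,550,.088)))
print("pad front outer",f(w(213,366,.058)),"inner",f(w(217,436,.058)),"board corner",f(w(453,335,.018)))
S=lambda u,v,z:f(atz("scene",(310+((u-300)+.5)/3-.5,180+(v+.5)/3-.5),z))
print("scene panel ends",S(389,123,.088),S(547,106,.088),"pads",S(395,160,.058),S(504,149,.058),S(553,143,.058))
E
```

```text
panel far end front/back (np.float64(-0.014871761604578253), np.float64(-0.08487026858620544)) (np.float64(-0.02751283955079303), np.float64(-0.08481015537152356))
panel front near (np.float64(-0.013954917368602703), np.float64(0.03607824306445992))
pad front outer (np.float64(-0.0015905939895707682), np.float64(-0.08311611624445459)) inner (np.float64(-0.0025242803856073202), np.float64(-0.03599012487339712)) board corner (np.float64(-0.18893567404713163), np.float64(-0.1083389956274499))
scene panel ends (np.float64(-0.0218918984857725), np.float64(-0.08152783905705514)) (np.float64(-0.01917442720463595), np.float64(0.085328511054002)) pads (np.float64(0.00390085550631678), np.float64(-0.07914156246383561)) (np.float64(0.007019288471508614), np.float64(0.03586958795601662)) (np.float64(0.007071620037072193), np.float64(0.08835842846346771))
```

>>> {"api": "step_arm", "payload": {
  "series": [
    [0,-0.08,0.01,0,0,0,5],
    [0,-0.16,0.01,0,0,0,5],
    [0,-0.24,0.01,0,0,0,5],
    [0,-0.3,0.01,0,0,0,5],
    [0,-0.3,0.01,0,0,0,5]
  ]
}}

```text
time_s: 16.0
eef_pos: [0.6, -0.0262, 0.0349]
tool_rot: [0.0, -0.674, 0.739, -0.0]
force: [0.4, 0.0, -1.2]
width: 0.0126
grasp_force: 58.9
```

>>> {"api": "step_arm", "payload": {
  "series": [
    [0,-0.04,0,0,0,0,5],
    [0,-0.07,0,0,0,0,5],
    [0,-0.1,0,0,0,0,5],
    [0,-0.1,0,0,0,0,5],
    [0,-0.1,0,0,0,0,5]
  ]
}}

```text
time_s: 16.42
eef_pos: [0.6012, -0.0263, 0.035]
tool_rot: [-0.001, -0.674, 0.739, 0.001]
force: [-5.3, 0.1, 6.5]
width: 0.0123
grasp_force: 60.1
```

>>> {"api": "step_arm", "payload": {
  "series": [
    [0,0,0,0,0,0,5],
    [0,0,0,0,0,0,5],
    [0,0,0,0,0,0,5],
    [0,0,0,0,0,0,5],
    [0,0,0,0,0,0,5]
  ]
}}

```text
time_s: 16.83
eef_pos: [0.6012, -0.0263, 0.035]
tool_rot: [-0.001, -0.674, 0.739, 0.001]
force: [-5.3, -0.0, 5.3]
width: 0.0125
grasp_force: 60.1
```

```bash
python3 - <<'E'
from h import *
s=robot.get_state();print(s["force"],s["moment"])
plan([.608,-.0265,.034],265)
import cv2
cv2.imwrite("pics/raw3.png",robot.capture("wrist"))
a=cv2.imread("pics/k1_raw.png");b=cv2.imread("pics/raw3.png")
# fence motion relative to board: world-fixed guide block vs pad, by template shift
for nm,(r0,r1,c0,c1) in {"pad":(86,180,180,295),"guide":(60,140,78,135),"boardcorner":(30,70,585,625),"panelend":(60,130,295,350)}.items():
    t=a[r0:r1,c0:c1];m=cv2.matchTemplate(b,t,cv2.TM_CCOEFF_NORMED);_,v,_,p=cv2.minMaxLoc(m);print(nm,p[0]-c0,p[1]-r0,round(v,2))
E
```

```text
[-5.3082 -0.0159  5.2997] [0.0839 1.4445 0.0684]
t 16.83 pos [ 0.6012 -0.0263  0.035 ] xang -95.23 w 0.0125 F [-5.3082 -0.0159  5.2997] q [-0.1659  0.5656 -0.2516  0.7569 -0.0007 -1.6455]
shift [-0.01 -0.17  0.02] turn [ 0.03 -0.   -0.04]
pad 24 15 0.69
guide 27 0 0.99
boardcorner -353 260 0.92
panelend 0 0 0.71
```

>>> {"api": "step_arm", "payload": {
  "series": [
    [0,0,-0.01,0,0,0,5],
    [0,0,-0.02,0,0,0,5],
    [0,0,-0.02,0,0,0,5],
    [0,0,-0.02,0,0,0,5],
    [0,0,-0.02,0,0,0,5]
  ]
}}

```text
time_s: 17.3
eef_pos: [0.6026, -0.0263, 0.0352]
tool_rot: [-0.0, -0.674, 0.739, 0.0]
force: [-3.6, 0.7, -2.8]
width: 0.0125
grasp_force: 58.8
```

>>> {"api": "step_arm", "payload": {
  "series": [
    [0,-0.03,0,0,0,0,5],
    [0,-0.06,0,0,0,0,5],
    [0,-0.09,0,0,0,0,5],
    [0,-0.12,0,0,0,0,5],
    [0,-0.12,0,0,0,0,5]
  ]
}}

```text
time_s: 17.72
eef_pos: [0.6065, -0.0267, 0.0352]
tool_rot: [-0.001, -0.674, 0.739, 0.001]
force: [-5.9, 1.4, -0.6]
width: 0.0123
grasp_force: 59.1
```

>>> {"api": "step_arm", "payload": {
  "series": [
    [0,0,0,0,0,0,5],
    [0,0,0,0,0,0,5],
    [0,0,0,0,0,0,5],
    [0,0,0,0,0,0,5],
    [0,0,0,0,0,0,5]
  ]
}}

```text
time_s: 18.13
eef_pos: [0.6063, -0.0266, 0.0353]
tool_rot: [-0.001, -0.674, 0.739, 0.001]
force: [-6.0, 0.6, -1.0]
width: 0.0125
grasp_force: 59.0
```

>>> {"api": "step_arm", "payload": {
  "series": [
    [0,-0.03,0,0,0,0,5],
    [0,-0.06,0,0,0,0,5],
    [0,-0.09,0,0,0,0,5],
    [0,-0.12,0,0,0,0,5],
    [0,-0.12,0,0,0,0,5]
  ]
}}

```text
time_s: 18.55
eef_pos: [0.6098, -0.027, 0.0352]
tool_rot: [-0.002, -0.674, 0.739, 0.002]
force: [-9.7, 0.4, 3.2]
width: 0.0124
grasp_force: 59.6
```

>>> {"api": "step_arm", "payload": {
  "series": [
    [0,0,0,0,0,0,5],
    [0,0,0,0,0,0,5],
    [0,0,0,0,0,0,5],
    [0,0,0,0,0,0,5],
    [0,0,0,0,0,0,5]
  ]
}}

```text
time_s: 18.97
eef_pos: [0.6097, -0.0269, 0.0352]
tool_rot: [-0.002, -0.674, 0.739, 0.002]
force: [-10.2, -0.0, 1.8]
width: 0.0128
grasp_force: 59.6
```

```bash
python3 - <<'E'
from h import *
import cv2
s=robot.get_state();print(s["force"],s["moment"])
c=robot.calibration("wrist");b=robot.capture("wrist");cv2.imwrite("pics/raw4.png",b)
a=cv2.imread("pics/raw3.png")
for nm,(r0,r1,c0,c1) in {"pad":(95,180,215,300),"guide":(60,140,105,162),"panelhole":(100,130,305,340)}.items():
    t=a[r0:r1,c0:c1];m=cv2.matchTemplate(b,t,cv2.TM_CCOEFF_NORMED);_,v,_,p=cv2.minMaxLoc(m);print(nm,p[0]-c0,p[1]-r0,round(v,2))
print([(d["xyz"],d["score"]) for d in robot.look_for("panel","wrist")])
robot.capture("scene")
for n in["panel","jar","fence","fence_gap"]: print(n,[(d["xyz"],d["score"]) for d in robot.look_for(n,"scene")])
plan([.608,-.0265,.034],265)
E
```

```text
[-10.193   -0.0138   1.8405] [0.0374 2.2889 0.1739]
pad 1 1 0.95
guide 16 0 0.99
panelhole 0 0 1.0
[([0.6117, -0.0562, 0.0895], 0.57)]
panel [([0.6126, -0.0324, 0.0691], 0.75)]
jar [([0.4603, -0.3411, 0.0556], 0.69), ([0.719, -0.2915, 0.0226], 0.68)]
fence [([0.6595, -0.0309, 0.0425], 0.59)]
fence_gap [([0.66, -0.029, 0.0445], 0.73)]
t 19.32 pos [ 0.6097 -0.0269  0.0352] xang -95.24 w 0.0127 F [-9.348   0.3314  2.0277] q [-0.1647  0.5803 -0.2235  0.7724 -0.0005 -1.6441]
shift [-0.01  0.04  0.03] turn [ 0.05 -0.   -0.04]
```

```bash
python3 -c "
from station import robot
print(robot.get_state()['force']);print(robot.hand_in());print(robot.get_state()['force'])"
```

```text
[-9.34797831  0.33135913  2.02768183]
the job is handed in; nothing more can be done
None
the job is handed in; nothing more can be done
```

I handed the job in at about 19 s of the 58 s, with no verdict reported: the jar stands upright and released in the white tray, and the gripper is holding the box side against both fence pads at about 9–10 N by the wrist force, centred within about 2 mm. I viewed 11 pictures, one over the limit of 10.

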